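Fit the air nozzle into the bench air coupler

TASK

Fit the square-bodied air nozzle from the rack into the bench's quick coupler: first draw the coupler's sleeve back (down, away from the mouth) until its catch holds it and let go, then push the nozzle's stem gently but fully home so that the catch trips and the sleeve springs all the way forward, locking the nozzle in. Let go of it, and leave the two other fittings in the rack and the solder spool, flux jar and circuit board where they are.

Things in the scene. Friction and masses are not known exactly. Their poses are not given: they have to be found in the camera images.
- airblock: fixed aluminium air block 90 x 90 mm, 60 mm high, the steel quick coupler standing upright on the centre of its top; origin at the centre of its underside on the table, z up along the coupler's axis. Low on it, below its top: a gauge on the -x side (to 58 mm from the axis), a pipe elbow on the +x side (to 75 mm)
- block_top (a point): on the coupler's axis at the block's top face, 60 mm above the table. The coupler is screwed in to a depth that differs each time and is not reported: its mouth rim lies 46 to 62 mm above this point and all its parts move with it, so heights must be felt or seen. The coupler is a steel tube of 25.6 mm outer diameter; bore 17.2 mm, ending in a black rubber seal, its rim
- bore (a point): point on the coupler's axis 30 mm above the block's top (fixed to the block). While the sleeve is forward three pawls stand about 4 mm into the bore, 16 mm below the rim, and block any stem; with the sleeve drawn back they are clear
- sleeve (a joint): m the sleeve is drawn back: 0 forward (up), 0.012 its stop. Knurled, 38 mm diameter, 32 mm long, top edge 2 mm below the mouth rim when forward; a 46 mm lip, 4 mm thick, at its lower end, leaving 28 mm of knurl to grip. Its spring pushes forward: 4 N at 0, 13 N at 0.010, 15 N at 0.012; the catch adds about 3 N, snaps over the lip at about 0.0095 and holds it at 0.009. It does not turn
- catch_foot (a point): foot of the small hooked catch that holds the sleeve's lip, on the block's +x side 29 mm from the coupler's axis, at the block's top; 10 mm wide, reaching 33 mm from the axis (38 mm when tripped), its top about 33 mm below the mouth rim. Fingers that close along the block's y axis clear it
- valve (a joint): m the valve button in the bore is pressed: 0 free (24 mm below the rim), 0.008 when the nozzle's flange meets the rubber rim, which gives up to 2.5 mm at 5 N/mm. Resists with 2 N at 0, 6 N at 0.008. At 0.0055 to 0.0075 it trips the catch, the pawls enter the stem's groove and the sleeve springs fully forward. Locked and let go, the nozzle rises about 2 mm onto the pawls, to 0.005 to 0.006
- plug: the nozzle to fit, steel, brass tip, 94 mm long, 0.13 kg, stem down in any of the rack's three holes. Origin at the stem's lower end, z up its axis. From there: stem 16 mm diameter, 32 mm long, end bevelled to 12.4 mm over 2.5 mm, groove 8 mm diameter at 9.5 to 19.5 mm; flange 26 mm diameter, 32 to 36 mm; square body 22 x 22 mm, flats facing x and y, 36 to 74 mm; brass cone to 94 mm
- grip (a point): on the axis of the nozzle's square body, 60 mm above its stem's lower end: the place to grip, keeping the fingertips above the flange (36 mm), or they meet the coupler. In the rack its flange rests on the rack's top and the stem hangs with 1.5 mm of play all round; seated, the flange lies on the coupler's mouth rim
- rack: fixed black rack 60 x 230 mm, 40 mm high, with three holes of 19 mm diameter, 37 mm deep, in a row along its y axis, 70 mm apart; origin at the centre of its underside, z up. Fingers that close along the rack's x axis clear the neighbours
- muffler: other fitting in the rack, to be left: round copper dome of 28 mm diameter on a brass stem, 65 mm long; origin at the stem's lower end
- blank: other fitting in the rack, to be left: dark steel with a 44 mm crossbar on top, 58 mm long; origin at the stem's lower end
- spool: bystander: standing spool of solder, 44 mm diameter, 36 mm high; origin at the centre of its underside
- fluxjar: bystander: small white jar, 38 mm diameter, 45 mm high; origin at the centre of its underside
- board: bystander: circuit board 75 x 50 mm lying flat, parts up to 14 mm high; origin at the centre of its underside

How it is judged:
By the outcome, as a careful person would: the job done as asked, in the order asked, and still so for the second after the job is handed in, with the robot touching nothing.
It also fails if it takes over 64 s, if anything falls off the work surface, if the arm or the gripper's body presses on something with over 40 N, if the wrist force passes 120 N, or if a joint passes its speed limit or range.

ROBOT

A 7-joint arm with a two-finger parallel gripper is mounted at the origin on the work surface. World frame = base frame: x ahead of the robot, y to its left, z up, the work surface at z = 0. Lengths are in mm, angles in rad, forces in N, time in s.
With the tool pointing down it reaches from about 400 to 875 mm from the base axis. Payload 6.5 kg.
Tool frame: the origin (TCP) lies at the very end of the fingers, on their centre line; the grasp point (between the pads) lies behind it (r.grip_depth is the z of the grasp point in the tool frame, in mm); z points along the fingers, y is the line along which they close (so a half turn about z gives the same grasp; the last joint's range is limited). The gripper opens to 85 mm and grips with 20 to 120 N. Pads are 22 mm wide; open, the fingers measure 114 mm over their backs; the gripper's body (76 mm by 85 mm) begins 54 mm behind the grasp point. The pads swing forward as they close: fully open they stand 13 mm farther back than shut.
Start: joints at [-1.277, 0.536, -0.004, 1.538, 0.003, 1.067, -0.071], TCP at [228.852, 608.372, 208.99] pointing down, gripper open.
Joint ranges: [-2.7, 2.7], [-0.37, 2.16], [-1.27, 1.26], [0.24, 2.4], [-1.31, 4.45], [0.19, 1.91], [-2.76, 2.76]. Speed limits (rad/s): [2.39, 2.39, 3.14, 3.14, 3.14, 3.14, 3.14].

INTERFACE

Orientations are given as a 3x3 rotation matrix whose columns are the frame's x, y, z axes.
In Python, from station import r, vision gives the robot as it stands. Calls block until the motion is done:
- r.goto(position, orientation): joint-space move of the TCP to a pose.
- r.servo_line(position, vel=150, ori=None): straight line of the TCP; ori=None keeps the orientation; vel is the mean speed in mm/s.
- r.move_joints(angles): joint-space move.
- r.command_gripper(opening, effort=None): finger opening in mm; effort is the grip in N (None keeps the last); returns when the fingers have stopped.
- r.wait(seconds).
- r.inverse_kinematics(position, orientation): joint angles nearest the present ones, or None.
- r.state(): the state.
- vision.get_image(name): name is "side" or "top"; returns a dict with "img" (420x560x3 uint8, red, green, blue), "camera_matrix" (3x3 intrinsics, pixels), "k1" (the pictures are not rectified: a ray, as slopes to the right and down, at radius r is drawn at 1 + k1 r^2 times it, then the intrinsics apply), "R" (3x3) and "t" (3): a world point X has camera coordinates R X + t. Camera axes: x right, y down, z forward; pixel columns grow to the right and rows downward; lengths in mm; the calibration is good to about 2 mm. A picture is of the moment at which its call begins. There is no depth.
A pose or a line that the arm cannot do raises r.IKError and nothing moves.
- r.finish_job(): hands the job in; it is judged then, once.
The state is a dict: "clock": time; "joint_pos": joint angles; "qvel": joint speeds; "joint_efforts": joint torques, N m; "ee_pos": TCP position; "tcp_rot": TCP orientation; "wrist_force": force on the tool from outside, world axes, zero at the start; "ft_torque": the same for the moment, N m; "finger_gap": finger opening in mm; "grasp_force": force on a finger pad.
Only numpy, scipy, OpenCV 4.12 (cv2) and the standard library are available. Lean on these libraries where they do the work, as an engineer would, in place of code of your own. Each camera call takes 0.05 s, during which the arm holds its last target. There are 200 camera calls.

## Working session

There is one attempt and no reset: what is moved stays moved. The work goes in short steps, each a Python script; the robot and the scene stay as the last script left them, time stands still between calls to the robot, and variables do not carry over. Pictures are saved under pics/ and viewed, at most 10 in all, crops included, and the job is handed in when it is done.

```bash
mkdir -p pics; ls; python3 - <<'E'
from station import r, vision
import cv2,numpy as np
np.set_printoptions(precision=3,suppress=True)
for n in("top","side"):
    d=vision.get_image(n); cv2.imwrite(f"pics/{n}0.png",d["img"][:,:,::-1])
    print(n,d["camera_matrix"].tolist(),d["k1"],d["R"],d["t"], -d["R"].T@d["t"])
s=r.state();print(s["clock"],s["tcp_rot"],s["wrist_force"],s["finger_gap"],r.grip_depth)
E
```

```text
pics
top [[540.1626078579872, 0.0, 275.9480444851347], [0.0, 540.1626078579872, 212.29654131506308], [0.0, 0.0, 1.0]] -0.05835816092984663 [[-0.112 -0.994 -0.005]
 [-0.968  0.111 -0.223]
 [ 0.223 -0.02  -0.975]] [  76.431  579.397 1046.636] [ 336.744   32.956 1150.003]
side [[535.0471672498181, 0.0, 287.49019763100887], [0.0, 535.0471672498181, 206.17869052621592], [0.0, 0.0, 1.0]] 0.011779503778475607 [[-0.921 -0.389  0.013]
 [-0.298  0.683 -0.667]
 [ 0.251 -0.618 -0.745]] [512.703 215.725 970.799] [293.117 652.602 860.259]
0.1 [[-0.936  0.352 -0.   ]
 [ 0.352  0.936 -0.002]
 [-0.    -0.002 -1.   ]] [-0.326  0.399 -1.029] 85.24868682735267 -18.700000000000003
```

View pics/top0.png

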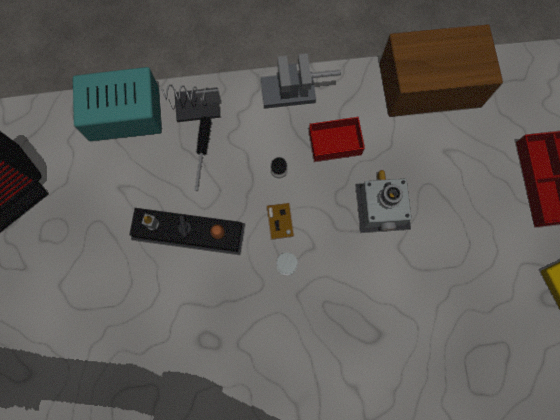

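View pics/side0.png

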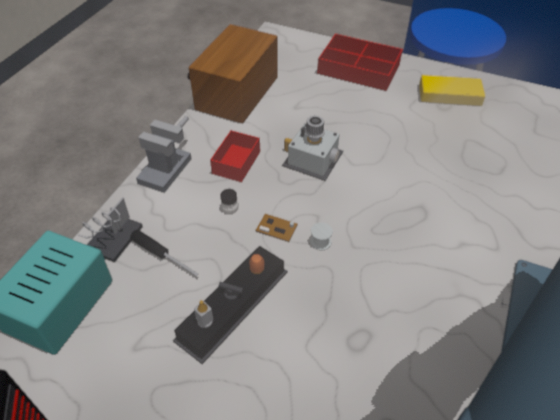

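The top view shows the nozzle in the left-hand rack hole, near (150,221), and the coupler near (392,193). I'll enlarge both areas.

```bash
python3 - <<'E'
import cv2,numpy as np
t=cv2.imread("pics/top0.png");s=cv2.imread("pics/side0.png")
def c(im,x,y,w=80,h=60): return cv2.resize(im[y:y+h,x:x+w],(400,300),interpolation=cv2.INTER_CUBIC)
cv2.imwrite("pics/mos.png",np.vstack([np.hstack([c(t,350,180-20),c(t,125,195)]),np.hstack([c(s,275,110,),c(s,170,295)])]))
E
```

```text
(no output)
```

View pics/mos.png

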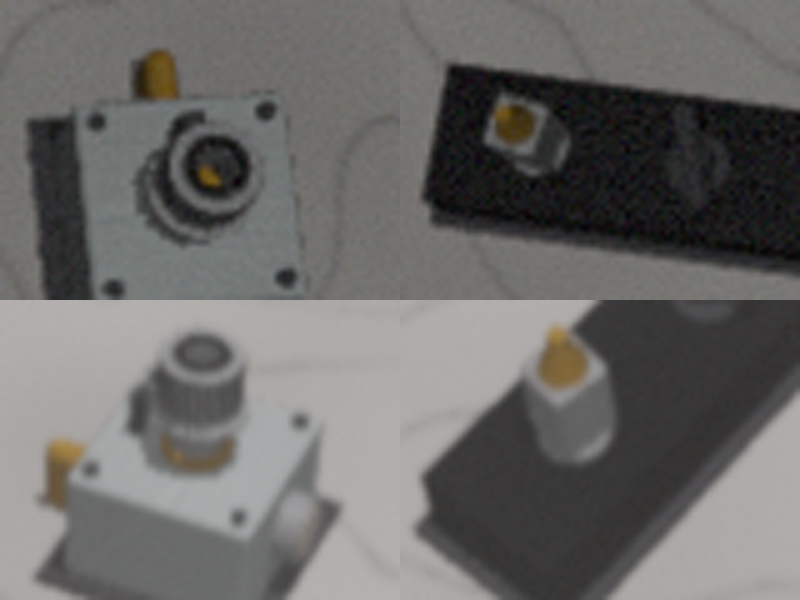

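The mosaic shows the catch and brass elbow (block +x) facing world +x. The block's four screws, the mouth rim and the nozzle's top face are all clear in it.

```bash
cat > h.py <<'E'
from station import r, vision
import cv2,numpy as np
from scipy.optimize import least_squares
np.set_printoptions(precision=3,suppress=True)
def ray(d,p):
    K=d["camera_matrix"];u=np.array([(p[0]-K[0,2])/K[0,0],(p[1]-K[1,2])/K[1,1]]);x=u.copy()
    for _ in range(20): x=u/(1+d["k1"]*(x@x))
    return -d["R"].T@d["t"], d["R"].T@np.array([x[0],x[1],1])
def atz(d,p,z):
    c,v=ray(d,p); return c+v*(z-c[2])/v[2]
def tri(pairs):
    A=np.zeros((3,3));b=np.zeros(3)
    for d,p in pairs:
        c,v=ray(d,p);v=v/np.linalg.norm(v);P=np.eye(3)-np.outer(v,v);A+=P;b+=P@c
    return np.linalg.solve(A,b)
def proj(d,X):
    c=d["R"]@X+d["t"];x=c[:2]/c[2];x=x*(1+d["k1"]*(x@x));K=d["camera_matrix"];return np.array([K[0,0]*x[0]+K[0,2],K[1,1]*x[1]+K[1,2]])
def down(yaw): # tool y axis at angle yaw in world
    y=np.array([np.cos(yaw),np.sin(yaw),0]);z=np.array([0,0,-1.]);return np.column_stack([np.cross(y,z),y,z])
E
python3 - <<'E'
from h import *
t=vision.get_image("top");s=vision.get_image("side")
T=lambda u,v,x,y:(x+u/5-.4,y+v/5-.4)
A=lambda u,v:T(u,v,350,160); S=lambda u,v:T(u,v,275,110)
P=lambda u,v:T(u-400,v,125,195); Q=lambda u,v:T(u-400,v-300,170,295)
sc=np.array([atz(t,A(*p),60) for p in[(97,122),(265,110),(112,288),(286,277)]]);print("top screws",sc,sc.mean(0))
y=sc[[0,2]].mean(0)-sc[[1,3]].mean(0);x=sc[:2].mean(0)-sc[2:].mean(0)
print("yaws",np.arctan2(-y[0],y[1]),np.arctan2(x[1],x[0]))
ss=np.array([atz(s,S(u,v),60) for u,v in[(90,468),(300,421),(238,517)]]);print("side screws",ss)
print("rim tri",tri([(t,A(215,168)),(s,S(203,350))]))
for z in(106,114,122):print(z,atz(t,A(215,168),z))
print("tri tr screws",[tri([(t,A(*p)),(s,S(*q))]) for p,q in[((97,122),(90,468)),((112,288),(238,517)),((286,277),(300,421))]])
pc=np.array([atz(t,P(*p),82) for p in[(500,95),(548,102),(535,150),(487,143)]]);print("plug",pc,pc.mean(0), atz(s,Q(565,373),82))
print("tri plug",tri([(t,P(517,122)),(s,Q(565,373))]))
e=np.array([atz(t,P(*p),40) for p in[(450,65),(426,200),(800,108)]]);print("rack",e)
d=e[2]-e[0];print(np.arctan2(d[1],d[0]))
print(r.inverse_kinematics([600,-170,250],down(0)), r.state()["clock"])
E
```

```text
top screws [[ 624.009 -190.288   60.   ]
 [ 621.23  -261.501   60.   ]
 [ 552.774 -185.709   60.   ]
 [ 549.173 -258.319   60.   ]] [ 586.797 -223.954   60.   ]
yaws -0.044340979646752904 -0.05412032527849696
side screws [[556.186 -23.37   60.   ]
 [487.101 -81.956  60.   ]
 [492.175 -22.646  60.   ]]
rim tri [ 619.742 -283.573 -126.932]
106 [ 587.627 -225.075  106.   ]
114 [ 585.704 -223.098  114.   ]
122 [ 583.782 -221.12   122.   ]
tri tr screws [array([ 666.975, -244.567, -198.965]), array([ 578.969, -237.294, -192.334]), array([ 577.006, -330.767, -208.79 ])]
plug [[608.242 277.069  82.   ]
 [603.091 257.675  82.   ]
 [583.766 264.192  82.   ]
 [588.875 283.519  82.   ]] [595.994 270.614  82.   ] [594.906 274.427  82.   ]
tri plug [597.21  271.901  76.77 ]
rack [[634.412 307.197  40.   ]
 [577.249 320.478  40.   ]
 [598.868 160.466  40.   ]]
-1.808460554794659
[-0.361  0.572  0.843  1.604 -0.454  1.173  0.583] 0.2
```

```bash
python3 - <<'E'
from h import *
t=vision.get_image("top");s=vision.get_image("side")
A=lambda u,v:(349.6+u/5,159.6+v/5); S=lambda u,v:(274.6+u/5,109.6+(v-300)/5)
print([atz(s,S(u,v),60) for u,v in[(90,468),(300,421),(238,517)]])
print("rim",tri([(t,A(215,168)),(s,S(203,350))]))
for z in(106,110,114,118,122):print(z,atz(t,A(215,168),z)[:2],atz(s,S(203,350),z)[:2], proj(s,np.array([586,-223,z]))-S(203,350))
# catch/lip levels: block top to rim
for p in([586,-224,130],[586,-224,100]):
  for a in(1.52,-1.62): print(p,a,r.inverse_kinematics(np.array(p,float),down(a)))
for p in([596,271,180],[596,271,60]):
  for a in(-.234,2.907): print(p,a,r.inverse_kinematics(np.array(p,float),down(a)))
E
```

```text
[array([ 625.865, -191.223,   60.   ]), array([ 550.238, -259.747,   60.   ]), array([ 553.615, -187.573,   60.   ])]
rim [ 585.775 -222.252  117.059]
106 [ 587.627 -225.075] [ 590.972 -235.323] [0.109 3.851]
110 [ 586.666 -224.086] [ 589.392 -230.614] [0.204 2.423]
114 [ 585.704 -223.098] [ 587.813 -225.905] [0.299 0.988]
118 [ 584.743 -222.109] [ 586.233 -221.196] [ 0.395 -0.455]
122 [ 583.782 -221.12 ] [ 584.653 -216.487] [ 0.491 -1.904]
[586, -224, 130] 1.52 [-0.008  0.621  0.432  1.685 -0.315  0.905  2.069]
[586, -224, 130] -1.62 [-0.345  0.828  1.007  1.704 -0.79   1.07  -0.695]
[586, -224, 100] 1.52 [ 0.036  0.652  0.368  1.699 -0.296  0.845  2.053]
[586, -224, 100] -1.62 [-0.278  0.81   0.875  1.718 -0.735  0.976 -0.739]
[596, 271, 180] -0.234 [-0.768  0.601  0.405  1.569 -0.263  1.026 -0.523]
[596, 271, 180] 2.907 [-0.328  0.587 -0.246  1.539  0.158  1.035  2.292]
[596, 271, 60] -0.234 [-0.717  0.744  0.328  1.635 -0.305  0.814 -0.492]
[596, 271, 60] 2.907 [-0.304  0.738 -0.282  1.606  0.256  0.833  2.217]
```

The fix is about (587,-224.5), with the rim at roughly z=116 and the sleeve gripping axis along block y. I'll go above it, take one look, then descend.

```bash
python3 - <<'E'
from h import *
r.goto([587,-224.5,200],down(1.52)); r.command_gripper(62,60)
s0=r.state();print(s0["clock"],s0["ee_pos"],s0["wrist_force"],s0["finger_gap"])
r.servo_line([587,-224.5,128])
s0=r.state();print(s0["clock"],s0["ee_pos"],s0["wrist_force"])
ims=[]
for n in("top","side"):
    d=vision.get_image(n);p=proj(d,np.array([587,-224.5,110])).astype(int);x,y=max(p[0]-50,0),max(p[1]-50,0)
    ims.append(cv2.resize(d["img"][y:y+100,x:x+100,::-1],(400,400),interpolation=cv2.INTER_CUBIC));print(x,y)
cv2.imwrite("pics/a.png",np.hstack(ims))
E
```

```text
3.8417 [ 587.055 -224.348  200.011] [-0.163  0.233  0.059] 61.74433175546326
4.475 [ 587.367 -224.952  128.606] [0.391 0.404 0.447]
342 143
265 71
```

View pics/a.png

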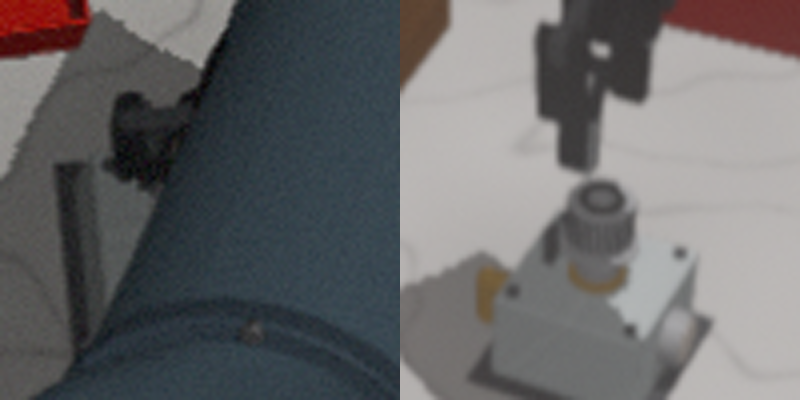

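The side view shows the fingers straddling the axis above the mouth, whose rim is at (603,198) in the crop. I'll descend, close and feel.

```bash
python3 - <<'E'
from h import *
def show(m):
    s=r.state();print(m,round(s["clock"],2),s["ee_pos"],s["wrist_force"],round(s["finger_gap"],1),s["grasp_force"]);return s
for z in(115,105,97,93):
    r.servo_line([587,-224.5,z],vel=80); s=show(z)
    if np.linalg.norm(s["wrist_force"])>6: print("contact");break
else:
    r.command_gripper(30,25); show("closed")
E
```

```text
115 4.88 [ 586.517 -224.228  114.375] [0.507 0.933 0.402] 61.8 0.0
105 5.16 [ 586.509 -224.271  104.266] [ 0.582 -0.793  0.957] 62.1 0.0
97 5.41 [ 586.56  -224.319   96.382] [ 0.548 -0.57  -1.316] 62.7 0.0
93 5.66 [ 586.868 -224.418   92.804] [-0.599 -0.587 -0.399] 62.3 0.0
closed 6.07 [ 587.06  -224.518   93.079] [-0.24   0.882 -0.259] 30.3 0.0
```

```bash
python3 - <<'E'
from h import *
d=vision.get_image("side");cv2.imwrite("pics/b.png",cv2.resize(d["img"][70:190,235:395,::-1],(800,600),interpolation=cv2.INTER_CUBIC))
s=r.state();print(s["ee_pos"],s["tcp_rot"],s["finger_gap"],s["grasp_force"])
E
```

```text
[ 587.017 -224.535   93.063] [[-0.999  0.051  0.   ]
 [ 0.051  0.999 -0.   ]
 [-0.    -0.    -1.   ]] 29.893972873644415 0.0
```

View pics/b.png

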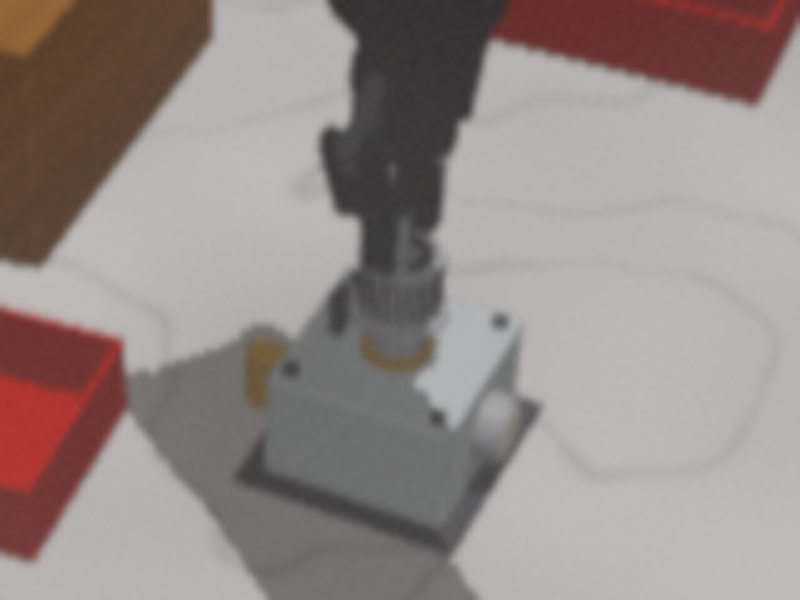

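```bash
python3 - <<'E'
from h import *
d=vision.get_image("side")
f=lambda X:(proj(d,np.array(X,float))-[235,70])*5
for z in(93,100,106,112,118):print(z,"near in/out",f([587,-209.5,z]),f([587,-198,z]),"far",f([587,-239.5,z]),f([587,-251,z]),"axis",f([587,-224.5,z]))
print("near x-edges z93",f([576,-209.5,93]),f([598,-209.5,93]))
print("block top corners",[f([587+a,-224.5+b,60]) for a in(45,-45) for b in(45,-45)])
print("axis 60",f([587,-224.5,60]))
E
```

```text
93 near in/out [386.938 307.786] [377.464 323.467] far [411.126 267.749] [420.202 252.726] axis [399.126 287.612]
100 near in/out [387.703 295.468] [378.191 311.146] far [411.985 255.446] [421.096 240.43 ] axis [399.939 275.301]
106 near in/out [388.364 284.822] [378.819 300.496] far [412.728 244.814] [421.868 229.804] axis [400.641 264.661]
112 near in/out [389.03  274.094] [379.452 289.763] far [413.476 234.101] [422.647 219.099] axis [401.349 253.941]
118 near in/out [389.701 263.283] [380.09  278.947] far [414.231 223.306] [423.431 208.311] axis [402.063 243.137]
near x-edges z93 [410.294 314.372] [363.691 301.229]
block top corners [array([265.264, 378.32 ]), array([340.062, 260.32 ]), array([454.403, 433.678]), array([522.042, 311.002])]
axis 60 [395.39  344.215]
```

The near fingertip is seen at (380,270). That puts the tips around z≈115, above the sleeve, although the TCP reads 93. That also explains closing to 30 mm on nothing. I'll feel for the sleeve's top edge with the fingers as they are.

```bash
python3 - <<'E'
from h import *
b=r.state()["wrist_force"];z=93
while z>80:
    z-=1.5; r.servo_line([587,-224.5,z],vel=30); s=r.state(); f=s["wrist_force"]-b
    print(z,round(s["clock"],2),s["ee_pos"],f,s["ft_torque"])
    if abs(f[2])>3: break
E
```

```text
91.5 6.42 [ 586.959 -224.509   91.421] [-0.132 -1.364 -0.496] [-0.101 -0.059  0.051]
90.0 6.67 [ 587.02  -224.547   90.215] [-1.209  0.08   4.043] [0.127 0.222 0.015]
```

Contact at TCP z≈90.3 with the 4 N preload, so the fingertips are on the sleeve's top edge, straddling the tube. Pushing on from here draws the sleeve back.

```bash
python3 - <<'E'
from h import *
z=90
while z>78:
    z-=1 if z>83 else .5; r.servo_line([587,-224.5,z],vel=30); s=r.state(); f=s["wrist_force"]
    print(z,round(s["clock"],2),s["ee_pos"],f,round(s["finger_gap"],1))
    if f[2]>19 or abs(f[0])+abs(f[1])>12 or s["ee_pos"][2]<79.5: break
E
```

```text
89 6.92 [ 587.031 -224.569   89.454] [-1.058  0.77   7.425] 30.1
88 7.17 [ 587.037 -224.527   88.613] [-2.373  1.239  7.955] 29.8
87 7.42 [ 587.097 -224.564   87.822] [-3.441  1.087  9.339] 30.2
86 7.67 [ 587.122 -224.556   86.976] [-3.384  0.932 11.036] 29.9
85 7.92 [ 587.073 -224.535   85.716] [-3.389  1.696  8.474] 30.3
84 8.17 [ 587.083 -224.555   84.768] [-2.069  1.014  9.114] 30.0
83 8.42 [ 587.073 -224.537   83.837] [-3.159  1.4   10.271] 30.0
82.5 8.67 [ 587.081 -224.557   83.432] [-4.206  0.87  10.422] 29.9
82.0 8.92 [ 587.078 -224.547   82.951] [-3.409  2.33  11.38 ] 30.2
81.5 9.17 [ 587.13  -224.543   82.539] [-2.939  0.833 12.004] 30.1
81.0 9.42 [ 587.105 -224.572   81.866] [-2.099  1.589 10.794] 30.4
80.5 9.67 [ 587.141 -224.577   81.561] [-3.12   2.257 11.986] 30.0
80.0 9.92 [ 587.123 -224.55    81.108] [-4.045  0.797 12.682] 30.2
79.5 10.17 [ 587.13  -224.596   80.679] [-3.637  1.212 12.728] 30.0
79.0 10.42 [ 587.154 -224.582   80.222] [-4.243  1.883 13.075] 30.0
78.5 10.67 [ 587.123 -224.541   79.754] [-3.696  2.483 13.533] 30.2
78.0 10.92 [ 587.144 -224.569   79.332] [-3.902  1.4   13.41 ] 29.9
```

```bash
python3 - <<'E'
from h import *
z=78
while z>72:
    z-=.5; r.servo_line([587,-224.5,z],vel=30); s=r.state(); f=s["wrist_force"]
    print(z,round(s["clock"],2),s["ee_pos"],f,round(s["finger_gap"],1))
    if f[2]>19 or abs(f[0])+abs(f[1])>12: break
E
```

```text
77.5 11.17 [ 587.221 -224.614   79.258] [-5.746  2.871 17.308] 30.0
77.0 11.42 [ 587.235 -224.611   79.22 ] [-6.795  3.774 21.493] 30.2
```

That is the stop at TCP z 79.3, and the force dipped at about 9.5 mm of travel, so the catch probably snapped. I'll lift away and check.

```bash
python3 - <<'E'
from h import *
for z in(79,81,82.5,84,86):
    r.servo_line([587,-224.5,z],vel=30); s=r.state(); print(z,s["ee_pos"],s["wrist_force"])
r.servo_line([587,-224.5,200],vel=200)
r.command_gripper(60)
r.goto([596,271.5,190],down(-.234))
print(r.state()["clock"])
t=vision.get_image("top");d=vision.get_image("side")
a=cv2.resize(d["img"][100:180,265:365-20,::-1],(400,400),interpolation=cv2.INTER_CUBIC)
b=cv2.resize(d["img"][240:360,150:270,::-1],(400,400),interpolation=cv2.INTER_CUBIC)
cv2.imwrite("pics/c.png",np.hstack([a,b])); print(r.state()["ee_pos"])
E
```

```text
79 [ 587.156 -224.559   80.375] [-3.518  1.734 12.918]
81 [ 587.242 -224.601   81.867] [-1.415  1.885  9.859]
82.5 [ 587.105 -224.504   82.359] [ 0.198 -0.752  1.515]
84 [ 586.83  -224.423   83.769] [0.053 0.614 0.526]
86 [ 587.04  -224.549   86.087] [-0.54   0.213 -0.303]
15.775
[596.367 270.425 190.139]
```

View pics/c.png

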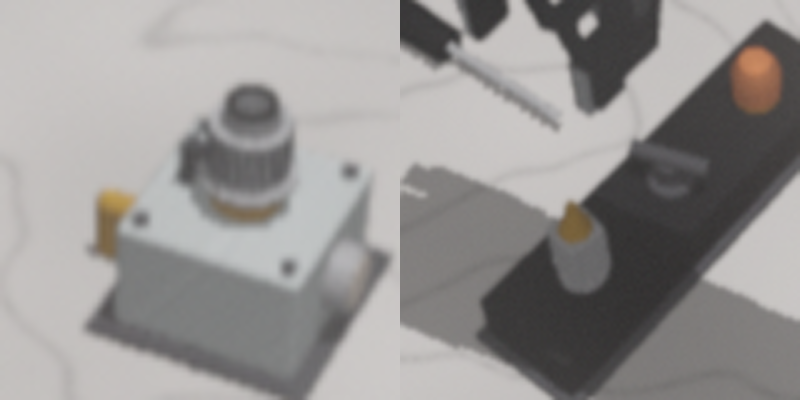

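The sleeve is held back: the force vanished at 9 mm and the picture shows the tube protruding. The nozzle stands at (580,250) in the right panel. Next I descend on it under force watch.

```bash
python3 - <<'E'
from h import *
def show(m):
    s=r.state();print(m,round(s["clock"],2),s["ee_pos"],s["wrist_force"],round(s["finger_gap"],1),s["grasp_force"]);return s
P=lambda z:[596.2,271.3,z]
r.servo_line(P(100),ori=down(-.26));show("100")
for z in(75,60,50,43,38):
    r.servo_line(P(z),vel=80); s=show(z)
    if np.linalg.norm(s["wrist_force"])>5: print("contact");break
else:
    r.command_gripper(15,60); show("closed")
    d=vision.get_image("side")
    cv2.imwrite("pics/d.png",cv2.resize(d["img"][240:360,130:290,::-1],(800,600),interpolation=cv2.INTER_CUBIC))
E
```

```text
100 16.62 [596.989 271.181 100.866] [-0.204 -0.43   0.684] 60.3 0.0
75 17.08 [595.889 271.127  74.49 ] [-0.796 -0.114  0.227] 59.9 0.0
60 17.42 [595.709 271.178  59.282] [-0.13   0.022 -0.005] 59.7 0.0
50 17.69 [595.748 271.156  49.345] [ 0.545 -0.468  0.028] 59.9 0.0
43 17.94 [595.84  271.219  42.498] [0.606 0.359 0.324] 60.1 0.0
38 18.19 [595.967 271.26   37.681] [-0.211 -1.005  0.065] 59.6 0.0
closed 18.62 [596.485 271.412  38.356] [-0.282 -0.222  1.871] 20.9 59.162941575050354
```

View pics/d.png

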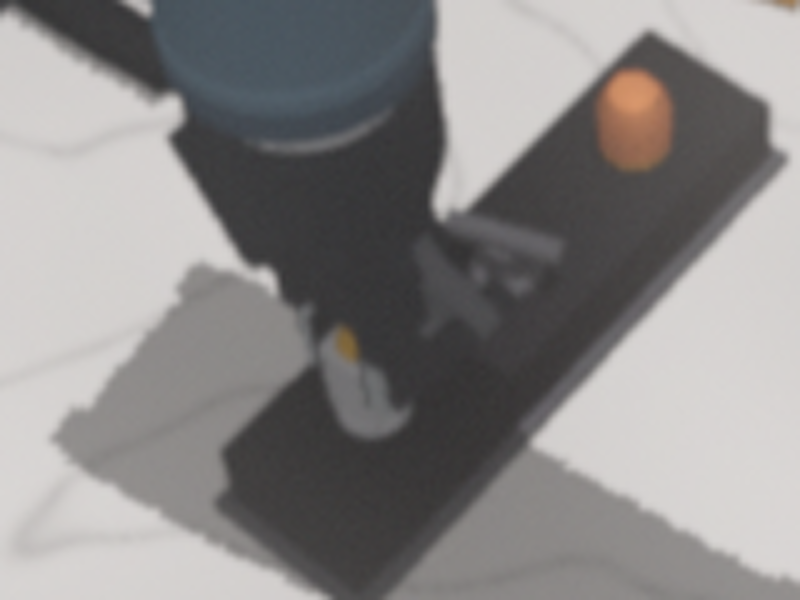

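The nozzle is gripped with a gap of 20.9 mm and 59 N, and the near fingertip at (400,400) is just above the flange. I'll lift straight up, carry it over the coupler and take one close look.

```bash
python3 - <<'E'
from h import *
def show(m):
    s=r.state();print(m,round(s["clock"],2),s["ee_pos"],s["wrist_force"],s["ft_torque"],round(s["finger_gap"],1),s["grasp_force"]);return s
r.servo_line([596.4,271.4,85],vel=60);show("up")
r.servo_line([596.4,271.4,200]);
r.goto([587,-224.5,200],down(-.26));show("over"); print(r.state()["joint_pos"])
r.servo_line([587,-224.5,156],vel=100);r.wait(.2);show("156")
d=vision.get_image("side")
cv2.imwrite("pics/e.png",cv2.resize(d["img"][70:190,235:395,::-1],(800,600),interpolation=cv2.INTER_CUBIC))
f=lambda X:(proj(d,np.array(X,float))-[235,70])*5
for z in(114,116,118,126):print(z,f([587,-224.5,z]))
E
```

```text
up 19.61 [596.024 271.401  84.595] [ 0.048 -0.166 -1.855] [0.001 0.054 0.006] 21.0 58.752819299697876
over 22.32 [ 587.844 -222.713  199.724] [ 1.095 -0.243 -0.692] [-0.032  0.003  0.014] 20.5 58.73357355594635
[-0.33   0.697  0.964  1.646 -0.622  1.136  0.542]
156 23.12 [ 587.388 -224.802  156.692] [ 0.166 -0.576 -0.994] [-0.02  -0.034  0.018] 20.8 58.732725977897644
114 [401.586 250.349]
116 [401.824 246.748]
118 [402.063 243.137]
126 [403.023 228.603]
```

View pics/e.png

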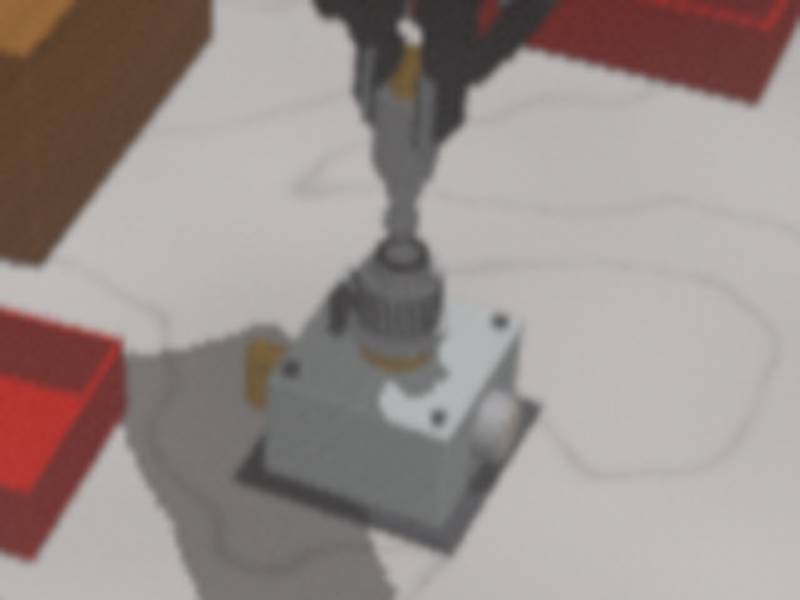

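The stem end (402,228) lies over the mouth (403,252), matching the projected axis. I'll lower it gently, watching forces.

```bash
python3 - <<'E'
from h import *
b=r.state()["wrist_force"];z=156;x,y=587,-224.5
while z>126:
    z-=2; r.servo_line([x,y,z],vel=30); s=r.state(); f=s["wrist_force"]-b
    print(z,round(s["clock"],2),s["ee_pos"],f,s["ft_torque"])
    if np.linalg.norm(f)>5: break
E
```

```text
154 23.42 [ 586.972 -224.417  153.926] [-0.799  0.32   0.529] [-0.009 -0.013 -0.009]
152 23.67 [ 586.904 -224.44   151.824] [ 0.302 -0.55   1.38 ] [-0.009 -0.006  0.049]
150 23.92 [ 586.891 -224.434  149.83 ] [-0.143 -0.292  1.137] [-0.016 -0.001  0.041]
148 24.17 [ 586.907 -224.435  147.844] [0.002 0.509 1.134] [-0.037  0.001 -0.072]
146 24.42 [ 586.903 -224.449  145.842] [-0.342 -0.392  0.467] [-0.015 -0.075  0.032]
144 24.67 [ 586.897 -224.42   143.821] [-0.863 -0.076  1.179] [ 0.045 -0.002  0.011]
142 24.92 [ 586.885 -224.447  141.839] [-0.417 -0.223  0.403] [0.042 0.164 0.011]
140 25.17 [ 586.536 -224.474  139.707] [-1.964 -0.55   0.653] [0.022 0.409 0.011]
138 25.42 [ 586.54  -224.473  137.651] [-1.362  0.201 -0.449] [0.004 0.605 0.006]
136 25.67 [ 586.538 -224.502  135.658] [-3.43   0.219  0.115] [ 0.003  0.904 -0.036]
134 25.92 [ 586.604 -224.501  133.743] [-3.622  1.208 -0.326] [0.023 1.056 0.01 ]
132 26.17 [ 586.606 -224.48   131.784] [-5.006 -0.122  0.853] [ 0.007  1.274 -0.021]
```

The stem is in the bore, with a side force toward -x. I'll ease over and continue.

```bash
python3 - <<'E'
from h import *
z=131.5;x,y=586.2,-224.5
r.servo_line([x,y,z],vel=30)
for i in range(30):
    s=r.state(); f=s["wrist_force"]
    print(z,round(x,1),round(y,1),round(s["clock"],2),s["ee_pos"],f,s["ft_torque"],round(s["finger_gap"],1))
    if f[2]>12 or np.hypot(f[0],f[1])>10 : break
    x+=np.clip(.1*f[0],-.4,.4); y+=np.clip(.1*f[1],-.4,.4); z-=1
    if z<112: break
    r.servo_line([x,y,z],vel=30)
E
```

```text
131.5 586.2 -224.5 26.42 [ 586.498 -224.463  131.575] [-3.82   0.183 -1.475] [ 0.023  0.875 -0.04 ] 20.8
130.5 585.8 -224.5 26.67 [ 586.368 -224.5    130.634] [-1.344  0.322 -1.258] [0.002 0.482 0.012] 20.7
129.5 585.7 -224.4 26.92 [ 586.268 -224.437  129.556] [ 0.154 -0.632 -1.236] [-0.058  0.086 -0.01 ] 20.9
128.5 585.7 -224.5 27.17 [ 586.107 -224.453  128.551] [-0.162  0.472 -1.754] [-0.043  0.017 -0.006] 20.7
127.5 585.7 -224.5 27.42 [ 585.737 -224.415  127.433] [-0.091 -0.707 -1.264] [-0.049  0.041  0.005] 20.8
126.5 585.7 -224.5 27.67 [ 585.628 -224.481  126.396] [-0.277  0.255 -1.211] [-0.028  0.007  0.017] 20.8
125.5 585.6 -224.5 27.92 [ 585.589 -224.468  125.421] [ 0.266  0.154 -0.863] [-0.03   0.008 -0.01 ] 20.9
124.5 585.7 -224.5 28.17 [ 585.629 -224.436  124.399] [ 0.792 -0.285 -1.062] [ 0.021 -0.027 -0.057] 20.9
123.5 585.8 -224.5 28.42 [ 585.699 -224.502  123.409] [-0.613 -0.216 -1.03 ] [-0.013 -0.012  0.012] 20.8
122.5 585.7 -224.5 28.67 [ 585.664 -224.521  122.452] [-0.958  0.324 -2.383] [-0.008 -0.051  0.025] 20.8
121.5 585.6 -224.5 28.92 [ 585.721 -224.583  121.712]
[... 284 characters left out ...]
85.706 -224.554  118.567] [-0.505  0.447  2.722] [-0.029  0.013  0.008] 20.3
117.5 585.5 -224.4 29.92 [ 585.685 -224.543  117.622] [-0.245  0.269  4.235] [-0.05  -0.026  0.022] 20.9
116.5 585.5 -224.4 30.17 [ 585.664 -224.506  116.505] [ 0.334 -1.528  3.627] [-0.153 -0.19   0.03 ] 20.7
115.5 585.5 -224.5 30.42 [ 585.662 -224.527  115.509] [1.246 0.082 4.74 ] [-0.121 -0.222 -0.019] 21.1
114.5 585.6 -224.5 30.67 [ 585.664 -224.534  114.517] [ 0.325 -0.444  4.635] [-0.07  -0.13  -0.029] 20.7
113.5 585.7 -224.6 30.92 [ 585.694 -224.582  113.864] [-0.537  0.752  7.473] [0.095 0.055 0.037] 21.2
112.5 585.6 -224.5 31.17 [ 585.742 -224.571  113.286] [-1.516  0.558 11.348] [ 0.209  0.233 -0.058] 21.0
```

Valve contact came at 122 and the flange met the rubber at about 114, so it is fully home. I'll make a light tug check, then release and look.

```bash
python3 - <<'E'
from h import *
x,y=585.65,-224.53
for z in(113.5,114.5,115.5,116.2,116.9,117.5):
    r.servo_line([x,y,z],vel=20); s=r.state(); print(z,s["ee_pos"],s["wrist_force"])
    if s["wrist_force"][2]<-4: break
r.servo_line([x,y,s["ee_pos"][2]-.3],vel=20)
r.command_gripper(60); s=r.state();print(s["ee_pos"],s["wrist_force"],s["finger_gap"],s["clock"])
r.servo_line([x,y,s["ee_pos"][2]+90],vel=120)
r.goto([560,100,260],down(-.26))
d=vision.get_image("side");t=vision.get_image("top")
a=cv2.resize(d["img"][90:190,265:365,::-1],(400,400),interpolation=cv2.INTER_CUBIC)
b=cv2.resize(t["img"][150:250,340:440,::-1],(400,400),interpolation=cv2.INTER_CUBIC)
cv2.imwrite("pics/f.png",np.hstack([a,b])); print(r.state()["clock"])
E
```

```text
113.5 [ 585.727 -224.554  113.916] [ 0.854 -0.083  6.907]
114.5 [ 585.704 -224.541  114.547] [0.992 0.275 4.722]
115.5 [ 585.649 -224.542  115.479] [ 1.303 -0.063  3.541]
116.2 [ 585.642 -224.529  116.181] [ 0.917 -0.821  4.237]
116.9 [ 585.595 -224.485  116.601] [ 1.754 -1.228 -0.535]
117.5 [ 585.51  -224.371  116.756] [ 3.562 -3.406 -8.146]
[ 585.545 -224.476  116.502] [ 0.652 -0.171  0.027] 60.243433183098965 33.375
35.625
```

View pics/f.png

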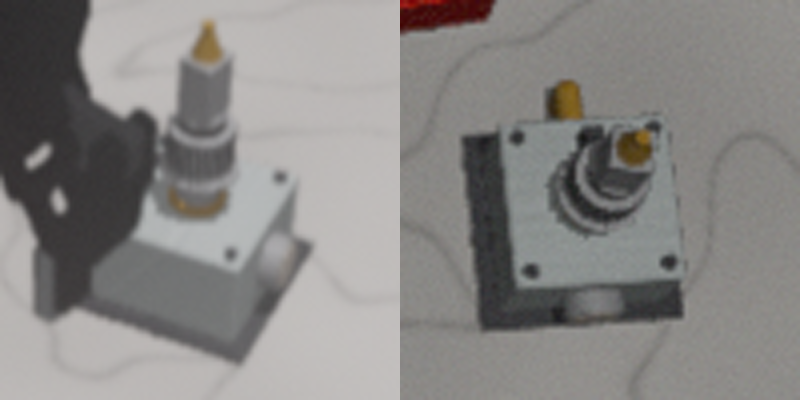

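The nozzle stands upright and locked in the coupler: the tug held at 2.7 mm with 8 N. The sleeve is fully forward, with its ring just under the flange at (205,135) in the left panel. Handing in.

```bash
python3 -c "
from station import r
print(r.finish_job())"
```

```text
the job is handed in; nothing more can be done
None
```

The nozzle is seated and locked in the coupler with the sleeve sprung fully forward; I let go, never deliberately touched the other fittings or bystanders (not re-checked by picture at the end), and handed the job in at about 36 s of the 64 s allowed.

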